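# Firmness check of the yellow cheese

## Robot

A 7-joint arm with a two-finger parallel gripper is mounted at the origin on the work surface. World frame = base frame: x ahead of the robot, y to its left, z up, the work surface at z = 0. Lengths are in m, angles in rad, forces in N, time in s.
With the tool pointing down it reaches from about 0.425 to 0.875 m from the base axis. Payload 4.7 kg.
Tool frame: the origin (TCP) lies at the very end of the fingers, on their centre line; the grasp point (between the pads) lies 19 mm behind it; z points along the fingers, y is the line along which they close (so a half turn about z gives the same grasp; the last joint's range is limited). The gripper opens to 87 mm and grips with 3 to 60 N. Pads are 19 mm wide; open, the fingers measure 117 mm over their backs; the gripper's body (75 mm by 190 mm) begins 51 mm behind the grasp point.
Start: joints at [1.202, 0.321, -0.07, 1.45, 0.023, 1.371, -0.057], TCP at [0.243, -0.603, 0.223] pointing down, gripper open.
Joint ranges: [-2.86, 2.86], [-0.3, 2.09], [-1.38, 1.24], [0.06, 2.45], [-1.56, 4.7], [0.09, 2.05], [-2.69, 2.69]. Speed limits (rad/s): [2.57, 2.57, 3.14, 3.14, 3.14, 3.14, 3.14].

## Interface

Orientations are given as a rotation vector (axis times angle).
In Python, from bench import ctrl, vision gives the robot as it stands.
- The arm moves only by the tool jog_arm, never from a script. Its argument "increments" is a list of rows, each an object of numbers: "tx", "ty", "tz": the shift along the tool's x, y, z in mm; "wx", "wy", "wz": the turn, a rotation vector about the tool's x, y, z in rad; "gripper": the opening, from 0 (shut) to 1 (fully open). In form: [{"tx": .., "ty": .., "tz": .., "wx": .., "wy": .., "wz": .., "gripper": ..}, ...]. A call has exactly 5 rows; each row is the pose to reach, as a shift and turn from the pose commanded when the call began, along the tool's axes at that moment; what a row does not reach only later rows make up. A row lasts 1/12 s, in which the tool goes at most 41.7 mm and 7.16 degrees, less where a joint would pass 70% of its speed; a pose out of reach is approached as far as the arm can. A call with a gripper value outside its range is refused whole. The fingers move at their own pace and stop on an object; "grip_force" is the grip in N (left out, the last holds). Time passes only in rows, so rows that repeat a pose let the fingers close, or fill a call up. It gives the time, the measured TCP pose, the force, the opening and the grip force at its end, in the units of the state.
- ctrl.get_state(): the state, without advancing time (a new reading comes with each control period).
- vision.get_image(name): name is "side" or "top" or "wrist"; returns a dict with "color" (384x512x3 uint8, blue, green, red), "fx", "fy", "cx", "cy" (pixels), "extrinsics" (4x4, takes a point from world to camera coordinates). Camera axes: x right, y down, z forward; pixel columns grow to the right and rows downward; lengths in m; the calibration is good to about 2 mm. The wrist camera is an equidistant fisheye: a pixel r from the principal point sees the ray r / f radians off the axis. A picture is of the moment at which its call begins. There is no depth.
- ctrl.close_job(): hands the job in; it is judged then, once.
Trained networks look in the newest picture that a camera, given by its name, has taken for a name from the list of things; names that differ only in an ending like _2 or _b are one class to them, and where a whole thing is asked for, a point or a joint stands for the part that bears it (a point fixed in the world has none). Each returns a list of dicts, best first, with "conf" (0 to 1); they miss things now and then, are a little off and sometimes report something else, mostly with a low value. They report only what shows in the picture. A call takes as long as a camera call. They do not tell look-alikes from the thing itself.
- vision.spot_in(camera, thing): "bbox" ([left, top, right, bottom] in pixels, round what is visible of it).
The state is a dict: "time": time; "joint_positions": joint angles; "qd": joint speeds; "joint_torque": joint torques, N m; "position": TCP position; "tool_rot": TCP orientation; "ft_force": force on the tool from outside, world axes, zero at the start; "torque": the same for the moment, N m; "grip_width": opening from 0.0 (shut) to 1.0 (fully open); "grip_force": force on a finger pad.
Only numpy, scipy, OpenCV 4.12 (cv2) and the standard library are available. Lean on these libraries where they do the work, as an engineer would, in place of code of your own. Each camera call takes 0.05 s, during which the arm holds its last target. There are 200 camera calls.

## Task

Take the blue-handled firmness tester out of its white holder and push its pin straight down on the middle of the top of the small yellow cheese wheel, until the pin has sunk about half-way into the tester (its green band is at the mouth, about 14 mm) and keep it so for about a second; never push the pin all the way in. Then hang the tester back upright in its holder and let go, leaving the yellow, grey and white cheeses where they are.

Things in the scene. Friction and masses are not known exactly. Their poses are not given: they have to be found in the camera images.
- tester_grip (a point): Centre of the round blue grip (34 mm diameter, 68 mm tall) of the firmness tester, upright, about 0.24 kg; z up its axis. Under the grip: steel flange (72 mm diameter, 8 mm thick, underside 42 mm below this point), shank (24 mm diameter, mouth 66 mm below), sprung pin (10 mm diameter, tip 100 mm below when out). It starts hanging in the holder by its flange.
- tester_pin (a joint): How far the pin has sunk into the shank: 0 = fully out (34 mm showing), 0.028 m = all the way in. Spring 0.4 N per mm: half-way (14 mm) takes about 5.6 N; it comes out again by itself. When out it shows, from the mouth down, 9 mm steel, 10 mm green band, 9 mm red band, 6 mm steel tip: half-way in, the mouth is at the middle of the green band.
- holder_seat (a point): Centre of the round hole (44 mm, right through), level with the plate's top, in the holder: a white 110 x 110 mm plate, 10 mm thick, on four steel posts over a white foot, 82 mm tall, fixed to the table; z up. 64 mm is free under the plate. The tester hangs with its shank in the hole and its flange flat on the plate, grip centre then 42 mm above this point.
- yellow_wheel_top (a point): Centre of the top face of the small yellow cheese wheel (128 mm diameter, 75 mm tall, 0.95 kg, hard, darker yellow rind round its side), the one to test. z up. It lies flat and loose on the table.
- ash_wheel: A dark grey cheese wheel, 124 mm diameter, 66 mm tall, loose; a bystander. Origin at the centre of its underside.
- white_wheel: A white cheese wheel, 128 mm diameter, 55 mm tall, loose; a bystander. Origin at the centre of its underside.
Things that resemble listed ones, but are neither listed nor needed, are in the scene too. Of the things that look like the part that bears tester_grip, the middle-sized one is meant. What is shaped like the part that bears yellow_wheel_top but red is not meant.

How it is judged:
On the way:
1. the tester, upright over the middle of the yellow wheel (grip axis within 25 mm of its centre, within 10 degrees of vertical), has its pin sunk 8 to 20 mm for half a second (horizontal distance between tester_grip and yellow_wheel_top below 0.025 m and angle between tester_grip's own z axis and vertical below 0.1745 rad and value of joint tester_pin between 0.008 and 0.02 m), for 0.5 s.
At the end, for the whole second after the job is handed in: The tester hangs upright in the holder again, flange on the plate (axis within 16 mm of the hole's centre, height within 5 mm, tilt under 6 degrees), pin out, released; all three cheese wheels are within 30 mm of where they started (horizontal distance between tester_grip and holder_seat below 0.016 m and z of tester_grip in the frame of holder_seat between 0.037 and 0.047 m and angle between tester_grip's own z axis and vertical below 0.1 rad and value of joint tester_pin below 0.004 m and distance of each of yellow_wheel_top, ash_wheel, white_wheel from where it was at the start of the episode below 0.03 m); the robot touches nothing.
It fails at once if the pin is pushed all the way in (more than 25 mm) (value of joint tester_pin above 0.025 m).
It fails at once if the grey or the white wheel is shifted by more than 30 mm (distance of any of ash_wheel, white_wheel from where it was at the start of the episode above 0.03 m).
It also fails if it takes over 54 s, if anything falls off the work surface, if the arm or the gripper's body presses on something with over 40 N, if the wrist force passes 120 N, or if a joint passes its speed limit or range.

## Working session

There is one attempt and no reset: what is moved stays moved. The work goes in short steps, Python scripts to look and compute and a tool call to move; the robot and the scene stay as the last step left them, time stands still between calls to the robot, and variables do not carry over. Pictures are saved under pics/ and viewed, at most 10 in all, crops included, and the job is handed in when it is done.

Besides the shell and the picture viewer there is one more tool, called after ">>>" as a command line: name --argument value ..., lists and objects as JSON in quotes. jog_arm: Moves the arm, as the interface text tells. Its arguments: {"type":"object","properties":{"increments":{"type":"array"},"grip_force":{"type":"number"}},"required":["increments"]}

```bash
ls; mkdir -p pics
cat > h.py <<'E'
import numpy as np, cv2
from scipy.spatial.transform import Rotation as R
from bench import ctrl, vision
def ray(im,u,v):
    E=np.array(im["extrinsics"]); return -E[:3,:3].T@E[:3,3], E[:3,:3].T@np.array([(u-im["cx"])/im["fx"],(v-im["cy"])/im["fy"],1])
def onz(im,u,v,z):
    c,d=ray(im,u,v); return c+d*(z-c[2])/d[2]
def proj(im,p):
    E=np.array(im["extrinsics"]); q=E[:3,:3]@np.array(p)+E[:3,3]; return im["cx"]+im["fx"]*q[0]/q[2], im["cy"]+im["fy"]*q[1]/q[2]
def tool(p):
    s=ctrl.get_state(); return R.from_rotvec(s["tool_rot"]).inv().apply(np.array(p)-s["position"])*1000
E
python3 - <<'E'
from h import *
t=vision.get_image("top"); s=vision.get_image("side")
cv2.imwrite("pics/a.png",t["color"]);cv2.imwrite("pics/b.png",s["color"])
for c in("top","side"):
  for n in("tester_grip","yellow_wheel_top","holder_seat","ash_wheel","white_wheel"):
    try: print(c,n,[(np.round(d["bbox"]).tolist(),round(d["conf"],2)) for d in vision.spot_in(c,n)])
    except Exception as e: print(c,n,e)
for i in(t,s): print(i["fx"],i["cx"],i["cy"],np.round(i["extrinsics"],3).tolist())
st=ctrl.get_state();print(st["time"],st["position"],R.from_rotvec(st["tool_rot"]).as_matrix().round(3).tolist(),st["grip_width"])
E
```

```text
pics
top tester_grip [([163.0, 121.0, 199.0, 160.0], 0.84), ([134.0, 139.0, 153.0, 154.0], 0.62), ([147.0, 183.0, 177.0, 210.0], 0.55)]
top yellow_wheel_top [([307.0, 232.0, 361.0, 284.0], 0.9), ([123.0, 248.0, 180.0, 296.0], 0.85), ([239.0, 163.0, 287.0, 212.0], 0.69)]
top holder_seat [([131.0, 169.0, 197.0, 225.0], 0.79)]
top ash_wheel [([289.0, 109.0, 331.0, 156.0], 0.82)]
top white_wheel [([320.0, 168.0, 373.0, 216.0], 0.9)]
side tester_grip [([197.0, 222.0, 236.0, 281.0], 0.83), ([120.0, 187.0, 172.0, 272.0], 0.75), ([111.0, 260.0, 144.0, 313.0], 0.6)]
side yellow_wheel_top [([217.0, 188.0, 276.0, 239.0], 0.9), ([307.0, 167.0, 360.0, 212.0], 0.89), ([293.0, 281.0, 385.0, 378.0], 0.61)]
side holder_seat [([170.0, 240.0, 264.0, 339.0], 0.9)]
side ash_wheel [([181.0, 164.0, 226.0, 204.0], 0.83)]
side white_wheel [([249.0, 161.0, 295.0, 192.0], 0.91)]
464.02402873375894 255.02452819131315 191.2965406409086 [[-0.026, -1.0, 0.003, 0.018], [-0.985, 0.025, -0.172, 0.48], [0.172, -0.007, -0.985, 1.195], [0.0, 0.0, 0.0, 1.0]]
367.5157765661829 249.75770485112048 190.5381921844716 [[-0.966, -0.256, 0.026, 0.46], [-0.141, 0.441, -0.886, 0.153], [0.215, -0.86, -0.462, 0.756], [0.0, 0.0, 0.0, 1.0]]
0.6 [ 0.24278796 -0.60296803  0.22258794] [[0.928, 0.374, 0.0], [0.374, -0.928, -0.0], [-0.0, 0.0, -1.0]] 1.00217034684128
```

View pics/a.png

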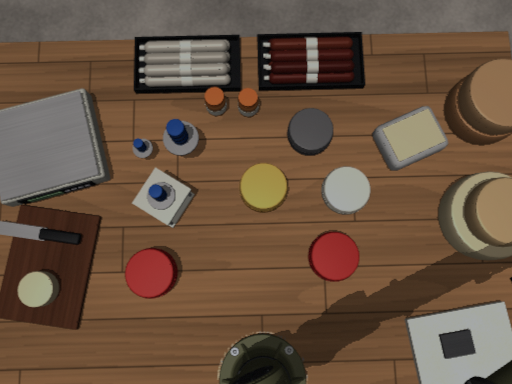

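View pics/b.png

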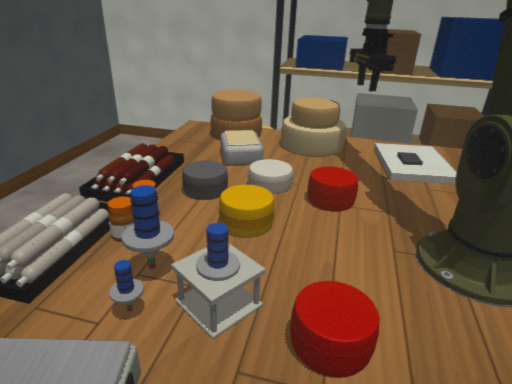

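The picture shows three look-alikes: a large tester at top (181,137) / side (147,225), a small one at top (143,148) / side (125,285), and the middle-sized one hanging in the white holder at top (161,192) / side (217,250). The last is the one I want. The yellow wheel is at top (263,187); the discs at (150,273) and (334,256) are red, so they are not meant.

```bash
cat >> h.py <<'E'
from scipy.optimize import least_squares
def blob(im,lo,hi,near):
    m=cv2.inRange(cv2.cvtColor(im["color"],cv2.COLOR_BGR2HSV),lo,hi)
    n,l,st,c=cv2.connectedComponentsWithStats(m)
    k=min((i for i in range(1,n) if st[i,4]>30),key=lambda i:np.hypot(*(c[i]-near)))
    x,y,w,h,_=st[k]; return np.array([x-.5,y-.5,x+w-.5,y+h-.5])
def cylbox(im,x,y,r,z0,z1):
    a=np.linspace(0,6.283,60); P=np.array([proj(im,(x+r*np.cos(t),y+r*np.sin(t),z)) for t in a for z in(z0,z1)])
    return np.r_[P.min(0),P.max(0)]
E
python3 - <<'E'
from h import *
t=vision.get_image("top"); s=vision.get_image("side")
B=((100,120,40),(130,255,255)); Y=((20,100,80),(35,255,255))
def fit(lo,hi,nt,ns,r,z0,z1,x0,free=False):
    bt,bs=blob(t,lo,hi,nt),blob(s,lo,hi,ns); print(bt,bs)
    f=lambda p:np.r_[cylbox(t,p[0],p[1],*( (p[2],p[3],p[4]) if free else (r,z0,z1)))-bt,cylbox(s,p[0],p[1],*((p[2],p[3],p[4]) if free else (r,z0,z1)))-bs]
    o=least_squares(f,list(x0)+([r,z0,z1] if free else []),loss="soft_l1"); print(o.x.round(4),o.fun.round(1))
fit(*B,(158,192),(217,245),.017,.09,.158,(.5,.25))
fit(*B,(178,131),(147,212),.02,.11,.2,(.65,.2),True)
fit(*B,(139,146),(124,275),.012,.05,.1,(.6,.3),True)
fit((18,100,60),(35,255,255),(263,187),(247,210),.064,0,.075,(.5,0))
print(onz(t,162,197,.082),[onz(t,*p,.082) for p in((159,169),(195,186),(170,225),(133,199))])
c=np.hstack([cv2.resize(t["color"][110:240,110:240],(390,390)),cv2.resize(s["color"][180:340,100:270],(410,390))])
cv2.imwrite("pics/c.png",c)
E
```

```text
[148.5 184.5 162.5 199.5] [208.5 240.5 226.5 250.5]
[0.4679 0.2477] [ -0.7  -0.8   4.6   2.3  -2.8 -19.6   1.3  17.9]
[166.5 118.5 183.5 140.5] [132.5 202.5 156.5 216.5]
[ 0.6197  0.2027 -0.021   0.1353  0.1398] [ 0.2  5.3  0.2 -0.1 -0.8 -0.2 -0.   0. ]
[133.5 138.5 142.5 147.5] [116.5 272.5 131.5 280.5]
[0.6043 0.3094 0.0109 0.0768 0.0768] [ 0.8  3.   0.1  2.1 -0.4 -0.8 -1.   0.3]
[239.5 162.5 286.5 210.5] [218.5 183.5 274.5 237.5]
[ 0.4901 -0.016 ] [-0.8 -1.3  1.4  2.8 -0.1 -0.9 -0.   0.8]
[0.46453002 0.24526485 0.082     ] [array([0.53844939, 0.25370339, 0.082     ]), array([0.49116267, 0.16039563, 0.082     ]), array([0.39182463, 0.2242928 , 0.082     ]), array([0.46120349, 0.31963406, 0.082     ])]
```

View pics/c.png

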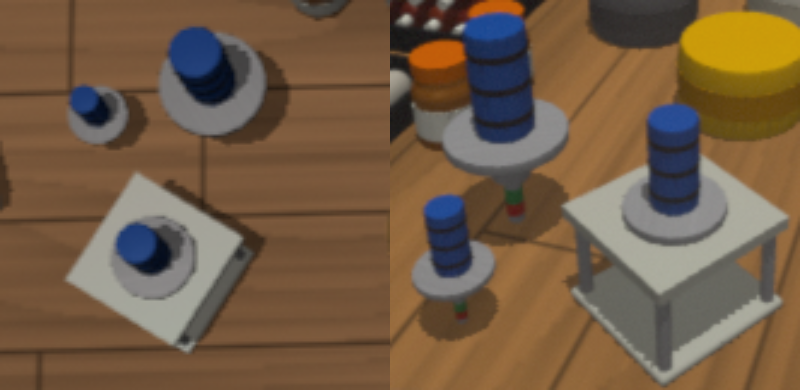

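The crop confirms the choice: the middle-sized tester hangs in the holder by its flange (flange centre at top ≈ (161,196), grip in the side view x 207-228, y 223-267). The big tester stands close by, so I'll check its clearance next. The grooves broke up the blue blobs, so I'll refit with a closed mask.

```bash
sed -i 's/^    n,l,st,c=/    m=cv2.morphologyEx(m,cv2.MORPH_CLOSE,np.ones((9,3)))\n&/' h.py
python3 - <<'E'
from h import *
t=vision.get_image("top"); s=vision.get_image("side")
B=((100,120,25),(130,255,255))
def fit(nt,ns,p0,free):
    bt,bs=blob(t,*B,nt),blob(s,*B,ns); print(bt,bs)
    g=lambda p:p if free else [p[0],p[1],.017,.09,.158]
    o=least_squares(lambda p:np.r_[cylbox(t,*g(p))-bt,cylbox(s,*g(p))-bs],p0,x_scale=.01,loss="soft_l1"); print(o.x.round(4),o.fun.round(1))
fit((158,192),(217,245),(.47,.25),0)
fit((178,131),(147,212),(.6,.2,.024,.13,.22),1)
fit((139,146),(124,275),(.6,.3,.012,.06,.1),1)
print("flange",onz(t,161,195.7,.09))
E
```

```text
[148.5 184.5 166.5 200.5] [206.5 222.5 227.5 267.5]
[0.4676 0.2474] [-0.6 -0.7  0.7  1.4 -0.6 -1.7  0.4  0.8]
[166.5 118.5 187.5 143.5] [129.5 185.5 158.5 237.5]
[0.6229 0.1983 0.0203 0.0876 0.1717] [-0.1  0.1  0.3  0.5  0.1 -0.  -0.5 -0.1]
[133.5 138.5 145.5 150.5] [114.5 259.5 132.5 292.5]
[0.6061 0.3066 0.0102 0.0494 0.0994] [-0.   0.1  0.3  0.8 -0.  -0.  -0.5 -0.1]
flange [0.46662245 0.24627677 0.09      ]
```

>>> jog_arm --increments '[{"tx":40,"ty":-12,"wz":-0.064,"gripper":1},{"tx":80,"ty":-24,"wz":-0.128,"gripper":1},{"tx":120,"ty":-36,"wz":-0.192,"gripper":1},{"tx":160,"ty":-48,"wz":-0.256,"gripper":1},{"tx":195,"ty":-60,"wz":-0.32,"gripper":1}]'

```text
validation failed for argument at $.in...
```

>>> jog_arm --increments '[{"tx":40,"ty":-12,"tz":0,"wx":0,"wy":0,"wz":-0.064,"gripper":1},{"tx":80,"ty":-24,"tz":0,"wx":0,"wy":0,"wz":-0.128,"gripper":1},{"tx":120,"ty":-36,"tz":0,"wx":0,"wy":0,"wz":-0.192,"gripper":1},{"tx":160,"ty":-48,"tz":0,"wx":0,"wy":0,"wz":-0.256,"gripper":1},{"tx":195,"ty":-60,"tz":0,"wx":0,"wy":0,"wz":-0.32,"gripper":1}]'

```text
time: 1.22
position: [0.4035, -0.4724, 0.2228]
tool_rot: [2.947, 1.088, 0.001]
ft_force: [1.2, 0.3, -0.5]
grip_width: 0.997
grip_force: 0.0
```

>>> jog_arm --increments '[{"tx":40,"ty":-10,"tz":0,"wx":0,"wy":0,"wz":-0.068,"gripper":1},{"tx":80,"ty":-20,"tz":0,"wx":0,"wy":0,"wz":-0.136,"gripper":1},{"tx":120,"ty":-30,"tz":0,"wx":0,"wy":0,"wz":-0.204,"gripper":1},{"tx":160,"ty":-40,"tz":0,"wx":0,"wy":0,"wz":-0.272,"gripper":1},{"tx":195,"ty":-50,"tz":0,"wx":0,"wy":0,"wz":-0.335,"gripper":1}]'

```text
time: 1.63
position: [0.5194, -0.3075, 0.2229]
tool_rot: [2.724, 1.564, 0.002]
ft_force: [0.5, -0.2, -0.4]
grip_width: 1.004
grip_force: 0.0
```

>>> jog_arm --increments '[{"tx":40,"ty":-10,"tz":0,"wx":0,"wy":0,"wz":-0.068,"gripper":1},{"tx":80,"ty":-20,"tz":0,"wx":0,"wy":0,"wz":-0.136,"gripper":1},{"tx":120,"ty":-30,"tz":0,"wx":0,"wy":0,"wz":-0.204,"gripper":1},{"tx":160,"ty":-40,"tz":0,"wx":0,"wy":0,"wz":-0.272,"gripper":1},{"tx":192,"ty":-50,"tz":0,"wx":0,"wy":0,"wz":-0.335,"gripper":1}]'

```text
time: 2.05
position: [0.573, -0.1158, 0.2229]
tool_rot: [2.424, 1.998, 0.002]
ft_force: [0.5, 1.2, 0.1]
grip_width: 1.0
grip_force: 0.0
```

>>> jog_arm --increments '[{"tx":38,"ty":-10,"tz":0,"wx":0,"wy":0,"wz":-0.068,"gripper":1},{"tx":76,"ty":-20,"tz":0,"wx":0,"wy":0,"wz":-0.136,"gripper":1},{"tx":114,"ty":-30,"tz":0,"wx":0,"wy":0,"wz":-0.204,"gripper":1},{"tx":150,"ty":-40,"tz":0,"wx":0,"wy":0,"wz":-0.272,"gripper":1},{"tx":185,"ty":-50,"tz":0,"wx":0,"wy":0,"wz":-0.335,"gripper":1}]'

```text
time: 2.47
position: [0.5592, 0.0738, 0.2229]
tool_rot: [2.059, 2.372, 0.001]
ft_force: [1.3, 0.9, 0.5]
grip_width: 1.002
grip_force: 0.0
```

```bash
cat >> h.py <<'E'
def st():
    s=ctrl.get_state(); M=R.from_rotvec(s["tool_rot"]).as_matrix()
    print("t",s["time"],"p",s["position"].round(4),"F",np.round(s["ft_force"],1),"gw",round(s["grip_width"],3),"yaz",np.arctan2(M[1,1],M[0,1]).round(3),"tz",M[:,2].round(3),"q",np.round(s["joint_positions"],2)); return s
E
python3 -c "
from h import *
st(); print(tool((.467,.247,.105)).round(1))"
```

```text
t 2.4667 p [0.5592 0.0738 0.2229] F [1.3 0.9 0.5] gw 1.002 yaz 0.141 tz [ 0.001 -0.    -1.   ] q [ 0.43  0.19 -0.69  1.65  0.13  1.34 -0.13]
[184.4 -67.1 117.7]
```

>>> jog_arm --increments '[{"tx":37,"ty":-13,"tz":0,"wx":0,"wy":0,"wz":-0.068,"gripper":1},{"tx":74,"ty":-27,"tz":0,"wx":0,"wy":0,"wz":-0.136,"gripper":1},{"tx":111,"ty":-40,"tz":0,"wx":0,"wy":0,"wz":-0.204,"gripper":1},{"tx":148,"ty":-54,"tz":0,"wx":0,"wy":0,"wz":-0.272,"gripper":1},{"tx":184.4,"ty":-67,"tz":0,"wx":0,"wy":0,"wz":-0.345,"gripper":1}]'

```text
time: 2.88
position: [0.4668, 0.2468, 0.2228]
tool_rot: [1.622, 2.689, 0.0]
ft_force: [0.6, 1.0, -0.3]
grip_width: 1.0
grip_force: 0.0
```

Run:
```python
from h import *
st(); print(tool((.467,.247,.110)).round(1))
w=vision.get_image("wrist"); t=vision.get_image("top")
print(w["fx"],w["cx"],w["cy"]); E=np.array(w["extrinsics"])
for z in(.158,.09):
  q=E[:3,:3]@np.array([.467,.247,z])+E[:3,3]; r=np.hypot(q[0],q[1]);a=np.arctan2(r,q[2]); print(z,w["cx"]+w["fx"]*a*q[0]/r,w["cy"]+w["fx"]*a*q[1]/r)
cv2.imwrite("pics/d.png",w["color"])
```

```text
t 2.8833 p [0.4668 0.2468 0.2228] F [ 0.6  1.  -0.3] gw 1.0 yaz 0.485 tz [ 0.001 -0.    -1.   ] q [ 0.26  0.12 -0.85  1.73  0.1   1.33 -0.13]
[1.000e-01 2.000e-01 1.128e+02]
297.3186396354542 250.5499927749232 192.86680924449536
0.158 251.44775055454863 204.18823171832508
0.09 251.20842106852376 184.06776869215517
```

View pics/d.png

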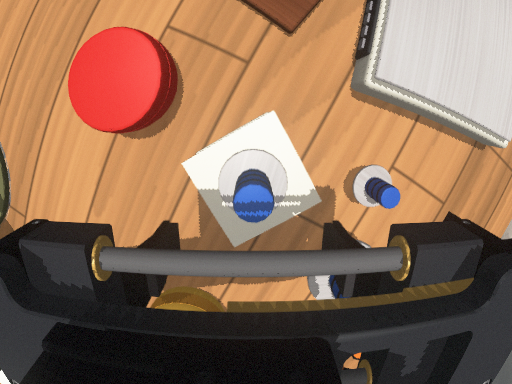

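The wrist view shows the grip top at (253,204) against a predicted (251,204), and the flange at (253,185). That is about 1 mm off along the closing line, so I'll go down with a 1 mm correction.

>>> jog_arm --increments '[{"tx":0,"ty":1,"tz":25,"wx":0,"wy":0,"wz":0,"gripper":1},{"tx":0,"ty":1,"tz":50,"wx":0,"wy":0,"wz":0,"gripper":1},{"tx":0,"ty":1,"tz":75,"wx":0,"wy":0,"wz":0,"gripper":1},{"tx":0,"ty":1,"tz":95,"wx":0,"wy":0,"wz":0,"gripper":1},{"tx":0,"ty":1,"tz":113,"wx":0,"wy":0,"wz":0,"gripper":1}]'

```text
time: 3.4
position: [0.4688, 0.2448, 0.1081]
tool_rot: [-1.628, -2.687, 0.002]
ft_force: [-0.4, 0.3, 0.7]
grip_width: 0.998
grip_force: 0.0
```

>>> jog_arm --increments '[{"tx":0,"ty":0,"tz":0,"wx":0,"wy":0,"wz":0,"gripper":0.6},{"tx":0,"ty":0,"tz":0,"wx":0,"wy":0,"wz":0,"gripper":0.45},{"tx":0,"ty":0,"tz":0,"wx":0,"wy":0,"wz":0,"gripper":0},{"tx":0,"ty":0,"tz":0,"wx":0,"wy":0,"wz":0,"gripper":0},{"tx":0,"ty":0,"tz":0,"wx":0,"wy":0,"wz":0,"gripper":0}]' --grip_force 40

```text
time: 3.82
position: [0.4698, 0.246, 0.1109]
tool_rot: [1.626, 2.686, 0.003]
ft_force: [0.6, -0.2, -0.2]
grip_width: 0.709
grip_force: 0.0
```

>>> jog_arm --increments '[{"tx":0,"ty":0,"tz":0,"wx":0,"wy":0,"wz":0,"gripper":0},{"tx":0,"ty":0,"tz":0,"wx":0,"wy":0,"wz":0,"gripper":0},{"tx":0,"ty":0,"tz":0,"wx":0,"wy":0,"wz":0,"gripper":0},{"tx":0,"ty":0,"tz":0,"wx":0,"wy":0,"wz":0,"gripper":0},{"tx":0,"ty":0,"tz":0,"wx":0,"wy":0,"wz":0,"gripper":0}]'

```text
time: 4.23
position: [0.4692, 0.2458, 0.1097]
tool_rot: [1.627, 2.687, 0.001]
ft_force: [0.9, -0.0, 0.4]
grip_width: 0.385
grip_force: 40.0
```

>>> jog_arm --increments '[{"tx":0,"ty":0,"tz":-10,"wx":0,"wy":0,"wz":0,"gripper":0},{"tx":0,"ty":0,"tz":-30,"wx":0,"wy":0,"wz":0,"gripper":0},{"tx":0,"ty":0,"tz":-55,"wx":0,"wy":0,"wz":0,"gripper":0},{"tx":0,"ty":0,"tz":-80,"wx":0,"wy":0,"wz":0,"gripper":0},{"tx":0,"ty":0,"tz":-100,"wx":0,"wy":0,"wz":0,"gripper":0}]'

```text
time: 4.65
position: [0.4687, 0.2459, 0.2114]
tool_rot: [1.626, 2.688, 0.0]
ft_force: [1.3, 1.0, -2.6]
grip_width: 0.382
grip_force: 40.0
```

Run:
```python
from h import *
s=st(); print("to wheel",tool((.490,-.016,.21)).round(1))
im=vision.get_image("side"); t=vision.get_image("top")
for n,z in(("grip",.019),):
  p=np.array(s["position"])+[0,0,.014]; print([np.round(proj(im,p+[0,0,d])) for d in(.034,-.034,-.038,-.1)])
cv2.imwrite("pics/e.png",np.hstack([cv2.resize(im["color"][130:330,130:300],(408,480)),cv2.resize(t["color"][110:240,110:218],(392,480))]))
```

```text
t 4.65 p [0.4687 0.2459 0.2114] F [ 1.3  1.  -2.6] gw 0.382 yaz 0.482 tz [ 0.  0. -1.] q [ 0.26  0.14 -0.86  1.74  0.11  1.31 -0.13]
to wheel [-241.9 -102.6    1.4]
[array([216., 166.]), array([216., 207.]), array([216., 210.]), array([217., 243.])]
```

View pics/e.png

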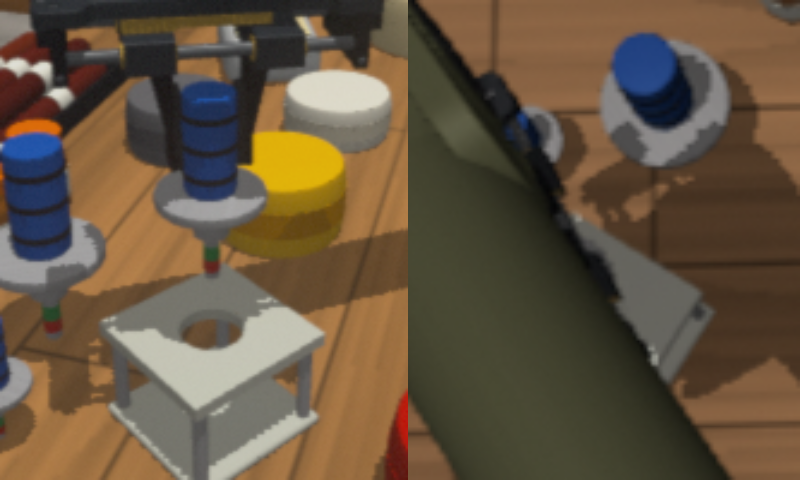

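The side view shows the tester held upright above the empty hole (hole at side (219,267)), with the pin fully out. I'll carry it over the yellow wheel.

>>> jog_arm --increments '[{"tx":-15,"ty":-6,"tz":0,"wx":0,"wy":0,"wz":0,"gripper":0},{"tx":-40,"ty":-17,"tz":0,"wx":0,"wy":0,"wz":0,"gripper":0},{"tx":-70,"ty":-30,"tz":0,"wx":0,"wy":0,"wz":0,"gripper":0},{"tx":-100,"ty":-42,"tz":0,"wx":0,"wy":0,"wz":0,"gripper":0},{"tx":-130,"ty":-55,"tz":0,"wx":0,"wy":0,"wz":0,"gripper":0}]'

```text
time: 5.17
position: [0.4794, 0.1035, 0.2083]
tool_rot: [-1.625, -2.687, 0.002]
ft_force: [0.9, 0.0, -2.2]
grip_width: 0.383
grip_force: 40.0
```

>>> jog_arm --increments '[{"tx":-30,"ty":-13,"tz":0,"wx":0,"wy":0,"wz":0,"gripper":0},{"tx":-60,"ty":-25,"tz":0,"wx":0,"wy":0,"wz":0,"gripper":0},{"tx":-85,"ty":-37,"tz":0,"wx":0,"wy":0,"wz":0,"gripper":0},{"tx":-103,"ty":-44,"tz":0,"wx":0,"wy":0,"wz":0,"gripper":0},{"tx":-112,"ty":-48,"tz":0,"wx":0,"wy":0,"wz":0,"gripper":0}]'

```text
time: 5.58
position: [0.4888, -0.0201, 0.2081]
tool_rot: [-1.632, -2.682, 0.003]
ft_force: [-0.8, -0.4, -3.5]
grip_width: 0.382
grip_force: 40.0
```

Run:
```python
from h import *
s=st(); print("to wheel",tool((.490,-.016,.162)).round(1))
im=vision.get_image("side")
print("hole",onz(im,218.7,267.3,.082))
p=np.array(s["position"]); print([np.round(proj(im,p+[0,0,.014+d]),1) for d in(.034,-.042,-.1)], "wheel top", proj(im,(.49,-.016,.075)))
cv2.imwrite("pics/f.png",cv2.resize(im["color"][110:250,170:330],(800,600)) if 0 else cv2.resize(im["color"][110:250,170:330],(640,560)))
```

```text
t 5.5833 p [ 0.4888 -0.0201  0.2081] F [-0.8 -0.4 -3.5] gw 0.382 yaz 0.478 tz [-0.003 -0.001 -1.   ] q [ 0.59  0.01 -0.61  1.84  0.01  1.3   0.46]
to wheel [ 3.1  3.1 46.1]
hole [0.46439466 0.25139536 0.082     ]
[array([249.5, 117.1]), array([248.6, 151.5]), array([248. , 175.8])] wheel top (np.float64(246.51581458322977), np.float64(195.0594758985587))
```

View pics/f.png

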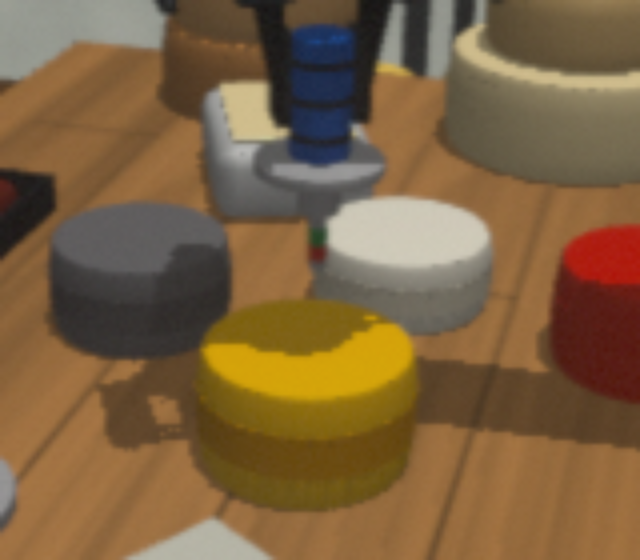

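The pin tip is at side (249,175), over the wheel top's centre at about (247,196). This agrees with my model, so I'll go down to just above the surface.

>>> jog_arm --increments '[{"tx":2,"ty":2,"tz":10,"wx":0,"wy":0,"wz":0,"gripper":0},{"tx":2,"ty":2,"tz":20,"wx":0,"wy":0,"wz":0,"gripper":0},{"tx":2,"ty":2,"tz":30,"wx":0,"wy":0,"wz":0,"gripper":0},{"tx":2,"ty":2,"tz":40,"wx":0,"wy":0,"wz":0,"gripper":0},{"tx":2,"ty":2,"tz":42,"wx":0,"wy":0,"wz":0,"gripper":0}]'

```text
time: 6.05
position: [0.4889, -0.0125, 0.1648]
tool_rot: [-1.622, -2.686, 0.002]
ft_force: [-0.0, 0.2, -3.2]
grip_width: 0.383
grip_force: 40.0
```

>>> jog_arm --increments '[{"tx":0,"ty":0,"tz":2,"wx":0,"wy":0,"wz":0,"gripper":0},{"tx":0,"ty":0,"tz":4,"wx":0,"wy":0,"wz":0,"gripper":0},{"tx":0,"ty":0,"tz":6,"wx":0,"wy":0,"wz":0,"gripper":0},{"tx":0,"ty":0,"tz":8,"wx":0,"wy":0,"wz":0,"gripper":0},{"tx":0,"ty":0,"tz":8,"wx":0,"wy":0,"wz":0,"gripper":0}]'

```text
time: 6.47
position: [0.4909, -0.0138, 0.1596]
tool_rot: [1.627, 2.687, 0.0]
ft_force: [-0.2, 1.1, -1.5]
grip_width: 0.376
grip_force: 40.0
```

Run:
```python
from h import *
s=st(); print("to wheel",tool((.490,-.016,.148)).round(1))
im=vision.get_image("side")
cv2.imwrite("pics/g.png",cv2.resize(im["color"][110:250,190:310],(600,700-100)))
st()
```

```text
t 6.4667 p [ 0.4909 -0.0138  0.1596] F [-0.2  1.1 -1.5] gw 0.376 yaz 0.482 tz [ 0.001 -0.    -1.   ] q [ 0.58  0.06 -0.62  1.9   0.04  1.2   0.43]
to wheel [-1.6 -1.8 11.6]
t 6.5167 p [ 0.4909 -0.0138  0.1598] F [ 0.7  0.2 -2.9] gw 0.381 yaz 0.482 tz [ 0.001 -0.    -1.   ] q [ 0.58  0.06 -0.62  1.9   0.04  1.2   0.43]
```

View pics/g.png

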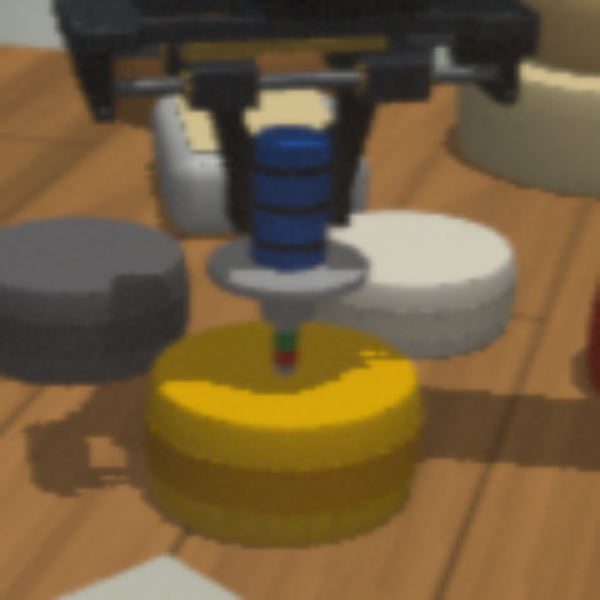

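The tip is at crop (286,374), the centre of the wheel top, just about touching with the pin still out. I'll push in small steps and watch the force.

>>> jog_arm --increments '[{"tx":0,"ty":0,"tz":2,"wx":0,"wy":0,"wz":0,"gripper":0},{"tx":0,"ty":0,"tz":4,"wx":0,"wy":0,"wz":0,"gripper":0},{"tx":0,"ty":0,"tz":6,"wx":0,"wy":0,"wz":0,"gripper":0},{"tx":0,"ty":0,"tz":8,"wx":0,"wy":0,"wz":0,"gripper":0},{"tx":0,"ty":0,"tz":8,"wx":0,"wy":0,"wz":0,"gripper":0}]'

```text
time: 6.93
position: [0.491, -0.0138, 0.1516]
tool_rot: [1.627, 2.687, 0.001]
ft_force: [-1.2, 0.1, 0.9]
grip_width: 0.382
grip_force: 40.0
```

Run:
```python
from h import *
for i in range(4): s=st() if i==0 else ctrl.get_state(); print(s["ft_force"][2].round(1),s["position"][2].round(4)); vision.get_image("side")
```

```text
t 6.9333 p [ 0.491  -0.0138  0.1516] F [-1.2  0.1  0.9] gw 0.382 yaz 0.482 tz [ 0.001 -0.    -1.   ] q [ 0.58  0.06 -0.62  1.91  0.04  1.18  0.43]
0.9 0.1516
1.6 0.1517
1.4 0.1518
1.5 0.1519
```

>>> jog_arm --increments '[{"tx":0,"ty":0,"tz":1,"wx":0,"wy":0,"wz":0,"gripper":0},{"tx":0,"ty":0,"tz":2,"wx":0,"wy":0,"wz":0,"gripper":0},{"tx":0,"ty":0,"tz":3,"wx":0,"wy":0,"wz":0,"gripper":0},{"tx":0,"ty":0,"tz":4,"wx":0,"wy":0,"wz":0,"gripper":0},{"tx":0,"ty":0,"tz":4,"wx":0,"wy":0,"wz":0,"gripper":0}]'

```text
time: 7.55
position: [0.491, -0.0138, 0.1476]
tool_rot: [1.627, 2.687, 0.0]
ft_force: [0.7, 0.4, 2.6]
grip_width: 0.387
grip_force: 40.0
```

Run:
```python
from h import *
for i in range(4): s=ctrl.get_state(); print(s["ft_force"][2].round(1),s["position"].round(4)); im=vision.get_image("side")
cv2.imwrite("pics/h.png",cv2.resize(im["color"][140:220,210:290],(600,600)))
```

```text
2.6 [ 0.491  -0.0138  0.1476]
3.1 [ 0.491  -0.0138  0.1477]
3.2 [ 0.491  -0.0138  0.1477]
2.4 [ 0.491  -0.0138  0.1478]
```

View pics/h.png

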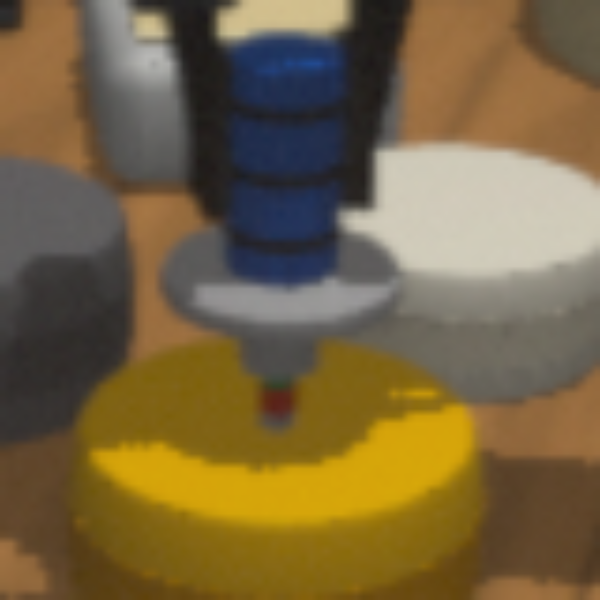

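>>> jog_arm --increments '[{"tx":0,"ty":0,"tz":0,"wx":0,"wy":0,"wz":0,"gripper":0},{"tx":0,"ty":0,"tz":0,"wx":0,"wy":0,"wz":0,"gripper":0},{"tx":0,"ty":0,"tz":0,"wx":0,"wy":0,"wz":0,"gripper":0},{"tx":0,"ty":0,"tz":0,"wx":0,"wy":0,"wz":0,"gripper":0},{"tx":0,"ty":0,"tz":0,"wx":0,"wy":0,"wz":0,"gripper":0}]'

```text
time: 8.17
position: [0.4909, -0.0138, 0.1476]
tool_rot: [1.627, 2.687, 0.0]
ft_force: [2.9, 0.5, 2.8]
grip_width: 0.387
grip_force: 40.0
```

>>> jog_arm --increments '[{"tx":0,"ty":0,"tz":0,"wx":0,"wy":0,"wz":0,"gripper":0},{"tx":0,"ty":0,"tz":0,"wx":0,"wy":0,"wz":0,"gripper":0},{"tx":0,"ty":0,"tz":0,"wx":0,"wy":0,"wz":0,"gripper":0},{"tx":0,"ty":0,"tz":0,"wx":0,"wy":0,"wz":0,"gripper":0},{"tx":0,"ty":0,"tz":0,"wx":0,"wy":0,"wz":0,"gripper":0}]'

```text
time: 8.58
position: [0.4909, -0.0138, 0.1476]
tool_rot: [1.627, 2.687, 0.0]
ft_force: [2.0, 0.1, 3.9]
grip_width: 0.386
grip_force: 40.0
```

The mouth is at the green band, with red and tip still showing. The force rose by about 5.5 N and has been held for over 1 s, so I'll lift and take the tester back.

>>> jog_arm --increments '[{"tx":0,"ty":0,"tz":-6,"wx":0,"wy":0,"wz":0,"gripper":0},{"tx":0,"ty":0,"tz":-18,"wx":0,"wy":0,"wz":0,"gripper":0},{"tx":0,"ty":0,"tz":-35,"wx":0,"wy":0,"wz":0,"gripper":0},{"tx":0,"ty":0,"tz":-52,"wx":0,"wy":0,"wz":0,"gripper":0},{"tx":0,"ty":0,"tz":-65,"wx":0,"wy":0,"wz":0,"gripper":0}]'

```text
time: 9.0
position: [0.4891, -0.0139, 0.2133]
tool_rot: [-1.626, -2.685, 0.003]
ft_force: [0.6, -1.2, -2.7]
grip_width: 0.384
grip_force: 40.0
```

>>> jog_arm --increments '[{"tx":15,"ty":6,"tz":0,"wx":0,"wy":0,"wz":0,"gripper":0},{"tx":40,"ty":17,"tz":0,"wx":0,"wy":0,"wz":0,"gripper":0},{"tx":70,"ty":30,"tz":0,"wx":0,"wy":0,"wz":0,"gripper":0},{"tx":100,"ty":42,"tz":0,"wx":0,"wy":0,"wz":0,"gripper":0},{"tx":130,"ty":55,"tz":0,"wx":0,"wy":0,"wz":0,"gripper":0}]'

```text
time: 9.42
position: [0.477, 0.1274, 0.2121]
tool_rot: [-1.627, -2.685, 0.005]
ft_force: [0.6, 0.3, -2.6]
grip_width: 0.385
grip_force: 40.0
```

>>> jog_arm --increments '[{"tx":30,"ty":13,"tz":0,"wx":0,"wy":0,"wz":0,"gripper":0},{"tx":60,"ty":25,"tz":0,"wx":0,"wy":0,"wz":0,"gripper":0},{"tx":85,"ty":37,"tz":0,"wx":0,"wy":0,"wz":0,"gripper":0},{"tx":103,"ty":44,"tz":0,"wx":0,"wy":0,"wz":0,"gripper":0},{"tx":110,"ty":46,"tz":0,"wx":0,"wy":0,"wz":0,"gripper":0}]'

```text
time: 9.83
position: [0.4663, 0.2487, 0.2122]
tool_rot: [-1.619, -2.689, 0.003]
ft_force: [-0.3, -0.7, -3.1]
grip_width: 0.383
grip_force: 40.0
```

Run:
```python
from h import *
vision.get_image("top");vision.get_image("top");vision.get_image("top")
st(); print(tool((.468,.2475,.110)).round(1))
```

```text
t 9.9833 p [0.4682 0.2446 0.212 ] F [ 1.6 -0.1 -2.3] gw 0.382 yaz 0.483 tz [-0.002 -0.002 -1.   ] q [ 0.27  0.14 -0.87  1.74  0.11  1.32 -0.13]
[  2.8   1.5 102. ]
```

Lower slowly into the hole, stopping just above the seat.

>>> jog_arm --increments '[{"tx":3,"ty":1,"tz":12,"wx":0,"wy":0,"wz":0,"gripper":0},{"tx":3,"ty":1,"tz":24,"wx":0,"wy":0,"wz":0,"gripper":0},{"tx":3,"ty":1,"tz":36,"wx":0,"wy":0,"wz":0,"gripper":0},{"tx":3,"ty":1,"tz":46,"wx":0,"wy":0,"wz":0,"gripper":0},{"tx":3,"ty":1,"tz":50,"wx":0,"wy":0,"wz":0,"gripper":0}]'

```text
time: 10.4
position: [0.4673, 0.2472, 0.1598]
tool_rot: [-1.627, -2.685, 0.005]
ft_force: [0.0, -0.1, -2.7]
grip_width: 0.381
grip_force: 40.0
```

>>> jog_arm --increments '[{"tx":0,"ty":0,"tz":12,"wx":0,"wy":0,"wz":0,"gripper":0},{"tx":0,"ty":0,"tz":24,"wx":0,"wy":0,"wz":0,"gripper":0},{"tx":0,"ty":0,"tz":36,"wx":0,"wy":0,"wz":0,"gripper":0},{"tx":0,"ty":0,"tz":45,"wx":0,"wy":0,"wz":0,"gripper":0},{"tx":0,"ty":0,"tz":48,"wx":0,"wy":0,"wz":0,"gripper":0}]'

```text
time: 10.82
position: [0.4673, 0.2482, 0.1124]
tool_rot: [-1.626, -2.686, 0.004]
ft_force: [-0.5, 0.4, -3.5]
grip_width: 0.386
grip_force: 40.0
```

Run:
```python
from h import *
im=vision.get_image("side"); vision.get_image("side")
st(); print(tool((.468,.2475,.110)).round(1))
cv2.imwrite("pics/i.png",cv2.resize(im["color"][200:350,150:290],(560,600)))
```

```text
t 10.9167 p [0.4678 0.2487 0.1136] F [-0.2 -0.5 -2.6] gw 0.379 yaz 0.482 tz [-0.002 -0.    -1.   ] q [ 0.23  0.24 -0.85  1.86  0.2   1.13 -0.22]
[-1.1 -0.4  3.6]
```

View pics/i.png

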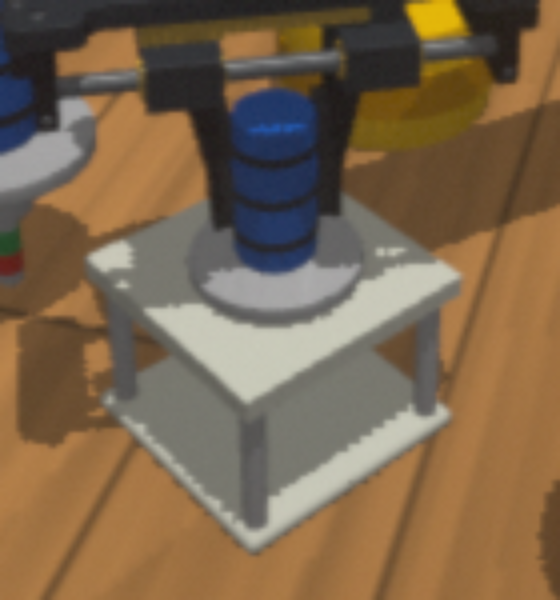

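The shank is in the hole, with the flange (crop (277,262)) central on the plate and a few mm above it. I'll go down the rest and release.

>>> jog_arm --increments '[{"tx":0,"ty":0,"tz":1,"wx":0,"wy":0,"wz":0,"gripper":0},{"tx":0,"ty":0,"tz":2,"wx":0,"wy":0,"wz":0,"gripper":0},{"tx":0,"ty":0,"tz":2.5,"wx":0,"wy":0,"wz":0,"gripper":0},{"tx":0,"ty":0,"tz":3,"wx":0,"wy":0,"wz":0,"gripper":0},{"tx":0,"ty":0,"tz":3,"wx":0,"wy":0,"wz":0,"gripper":0}]'

```text
time: 11.33
position: [0.4685, 0.2488, 0.1117]
tool_rot: [1.627, 2.687, 0.0]
ft_force: [-0.5, 0.2, -3.0]
grip_width: 0.382
grip_force: 40.0
```

```bash
python3 -c "
from h import *
for i in range(3): vision.get_image('side'); st()"
```

```text
t 11.3833 p [0.4685 0.2488 0.1117] F [-0.6 -1.3 -2.9] gw 0.382 yaz 0.482 tz [ 0. -0. -1.] q [ 0.22  0.25 -0.85  1.86  0.2   1.13 -0.22]
t 11.4333 p [0.4685 0.2488 0.1117] F [-0.  -0.3 -2.7] gw 0.385 yaz 0.482 tz [ 0. -0. -1.] q [ 0.22  0.25 -0.85  1.86  0.2   1.13 -0.22]
t 11.4833 p [0.4685 0.2488 0.1117] F [ 0.6 -0.6 -3. ] gw 0.384 yaz 0.482 tz [ 0. -0. -1.] q [ 0.22  0.25 -0.85  1.86  0.2   1.13 -0.22]
```

>>> jog_arm --increments '[{"tx":0,"ty":0,"tz":0.5,"wx":0,"wy":0,"wz":0,"gripper":0},{"tx":0,"ty":0,"tz":1,"wx":0,"wy":0,"wz":0,"gripper":0},{"tx":0,"ty":0,"tz":1.5,"wx":0,"wy":0,"wz":0,"gripper":0},{"tx":0,"ty":0,"tz":1.5,"wx":0,"wy":0,"wz":0,"gripper":0},{"tx":0,"ty":0,"tz":1.5,"wx":0,"wy":0,"wz":0,"gripper":0}]'

```text
time: 11.9
position: [0.4684, 0.2488, 0.1099]
tool_rot: [-1.627, -2.687, 0.0]
ft_force: [-1.0, 0.9, -2.8]
grip_width: 0.381
grip_force: 40.0
```

>>> jog_arm --increments '[{"tx":0,"ty":0,"tz":0,"wx":0,"wy":0,"wz":0,"gripper":0.5},{"tx":0,"ty":0,"tz":0,"wx":0,"wy":0,"wz":0,"gripper":0.7},{"tx":0,"ty":0,"tz":0,"wx":0,"wy":0,"wz":0,"gripper":1},{"tx":0,"ty":0,"tz":0,"wx":0,"wy":0,"wz":0,"gripper":1},{"tx":0,"ty":0,"tz":0,"wx":0,"wy":0,"wz":0,"gripper":1}]'

```text
time: 12.32
position: [0.4686, 0.2489, 0.1103]
tool_rot: [1.627, 2.687, 0.001]
ft_force: [0.6, 0.0, -0.1]
grip_width: 0.677
grip_force: 0.0
```

>>> jog_arm --increments '[{"tx":0,"ty":0,"tz":0,"wx":0,"wy":0,"wz":0,"gripper":1},{"tx":0,"ty":0,"tz":0,"wx":0,"wy":0,"wz":0,"gripper":1},{"tx":0,"ty":0,"tz":0,"wx":0,"wy":0,"wz":0,"gripper":1},{"tx":0,"ty":0,"tz":0,"wx":0,"wy":0,"wz":0,"gripper":1},{"tx":0,"ty":0,"tz":0,"wx":0,"wy":0,"wz":0,"gripper":1}]'

```text
time: 12.73
position: [0.4684, 0.2488, 0.11]
tool_rot: [1.627, 2.687, -0.0]
ft_force: [-0.2, 0.8, -0.2]
grip_width: 0.984
grip_force: 0.0
```

>>> jog_arm --increments '[{"tx":0,"ty":0,"tz":-15,"wx":0,"wy":0,"wz":0,"gripper":1},{"tx":0,"ty":0,"tz":-40,"wx":0,"wy":0,"wz":0,"gripper":1},{"tx":0,"ty":0,"tz":-65,"wx":0,"wy":0,"wz":0,"gripper":1},{"tx":0,"ty":0,"tz":-90,"wx":0,"wy":0,"wz":0,"gripper":1},{"tx":0,"ty":0,"tz":-110,"wx":0,"wy":0,"wz":0,"gripper":1}]'

```text
time: 13.15
position: [0.4686, 0.2492, 0.2219]
tool_rot: [1.626, 2.687, 0.002]
ft_force: [-0.1, 0.5, -0.4]
grip_width: 1.0
grip_force: 0.0
```

Run:
```python
from h import *
for i in range(4): s=vision.get_image("side"); t=vision.get_image("top")
st(); b=blob(s,(100,120,25),(130,255,255),(217,245)); print(b)
o=least_squares(lambda p:cylbox(s,p[0],p[1],.017,p[2],p[2]+.068)-b,(.468,.247,.09),x_scale=.01); print(o.x,o.fun)
print(blob(s,(18,100,60),(35,255,255),(247,210)))
cv2.imwrite("pics/j.png",s["color"])
```

```text
t 13.55 p [0.4677 0.2484 0.2187] F [-0.3  0.3 -0.8] gw 1.001 yaz 0.482 tz [-0.002 -0.001 -1.   ] q [ 0.27  0.14 -0.87  1.73  0.11  1.33 -0.14]
[206.5 223.5 227.5 268.5]
[0.47617354 0.22381162 0.06885825] [ 0.06209792 -0.02953917 -0.06549238  0.02960114]
[218.5 183.5 274.5 237.5]
```

View pics/j.png

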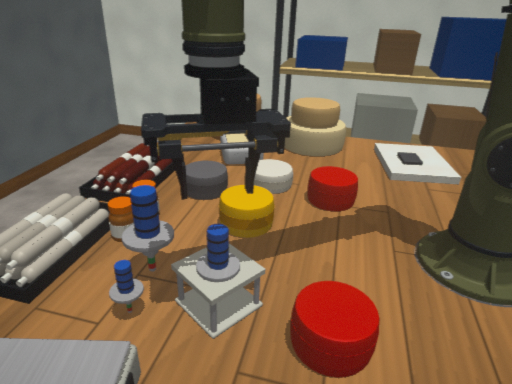

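The tester hangs upright in the holder at (217,247), within 1 px of its start. The yellow wheel's outline is unchanged and the gripper is clear of everything, so I'll hand the job in.

```bash
python3 -c "
from bench import ctrl
print(ctrl.close_job())"
```

```text
the job is handed in; nothing more can be done
None
```

The tester's pin was pushed about 14 mm into the middle of the yellow wheel and held for over a second; the tester then went back upright in its holder and was released, the cheeses look unmoved, and the job is handed in (no verdict was returned).

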